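# Screw the coffee canister's lid down snug

## Task

Put the lid back on the steel coffee canister: set its plug into the mouth, pins through the two notches, and screw it clockwise until the turning torque rises to snug, so that it stays sealed by itself. Stop there: do not overtighten it and crush the sealing ring. Let go, and leave the other things on the counter where they are.

Things in the scene. Friction and masses are not known exactly. Their poses are not given: they have to be found in the camera images.
- canister: Steel coffee canister fixed to the counter on a black 130 mm square foot; body 104 mm across, steel collar 88 mm across up to 122 mm. Origin: centre of the foot's underside, z up, x towards one notch. A stiff (38 N/mm) black rubber sealing ring, radius 37 to 43 mm, stands 3 to 8.5 mm proud of the collar's top: its height varies and no listed pose shows it.
- mouth (a point): Centre of the canister's mouth, level with the steel collar's top, 122 mm above the counter; axes as the canister. The round opening is 50 mm across, with two opposite notches along +x and -x.
- notch (a point): Middle of the +x notch, at the collar's top, 30 mm from the mouth's centre; axes as the canister. Each notch is 32 degrees wide and reaches to radius 35 mm. Under the flange between them run greased ramps for the pins, a coarse two-start thread: clockwise from above closes, 7 mm down per radian. Anticlockwise is blocked; a hard stop lies about 1.5 rad clockwise, past snug.
- lid: Loose lid, about 0.16 kg, upright on its plug. Origin: centre of the plug's underside, z up. Plug 43 mm across (39 at the foot), 20.5 mm tall; on it a steel disc 88 mm across, 20.5 to 28.5 mm above the origin, then a black grip bar, 46 mm along x, 16 mm wide along y, up to 60.5 mm. When the disc meets the ring, the origin is 12 to 18 mm below the mouth point. A half turn makes no difference.
- lid_pin (a point): Middle of the stub of the pin on the lid's +x side, 27 mm from the axis, 4.2 mm above the origin; axes as the lid. The two steel pins, 7 mm thick, stick out of the plug along +x and -x, in line with the grip bar, to radius 32 mm; the flange they pass is 4 mm thick at the notch.
- lid_seal (a point): Centre of the disc's underside, which bears on the sealing ring, 20.5 mm above the lid's origin. Turned from mid-notch the lid runs free (under 0.1 N m) for 0.4 to 1.1 rad; then torque, read between small steps, climbs some 0.35 N m per 0.1 rad as it sinks. Snug: 0.25 to 0.4 N m; it then stays by itself. From about 0.55 N m (45 N on the ring, pushing included) the ring is crushed. Follow it down with a light push.
- lid_grip (a point): Point on the lid's axis in its grip bar, 50 mm above the lid's origin, 10.5 mm below the bar's top and 21.5 mm above the disc; axes as the lid. Pinch the bar here across its 16 mm width (y).
- mug: Bystander: blue ceramic mug, 78 mm across the rim, 95 mm tall. Origin: centre of its underside. Leave it.
- nut_jar: Bystander: brown glass jar with a red cap, 80 mm across, 120 mm tall. Origin: centre of its underside. Leave it.
- paper_cup: Bystander: blue cup, 80 mm across, 100 mm tall. Origin: centre of its underside. Leave it.
- bowl: Bystander: white bowl, 120 mm across, 45 mm tall. Origin: centre of its underside. Leave it.
- oil_bottle: Bystander: green glass bottle, 66 mm across, 240 mm tall. Origin: centre of its underside. Leave it.
- creamer_cup: Bystander: tiny white cup, 40 mm across, 28 mm tall. Origin: centre of its underside. Leave it.
- teaspoon: Bystander: teaspoon lying flat, 140 mm long (its origin and x axis along its length). Leave it.
Not all that is in view belongs to the job. What is shaped like the lid but yellow is not meant. Leave any blue look-alike of the canister alone.

How it is judged:
By the outcome, as a careful person would: the job done as asked, in the order asked, and still so for the second after the job is handed in, with the robot touching nothing.
It also fails if it takes over 56 s, if anything falls off the work surface, if the arm or the gripper's body presses on something with over 40 N, if the wrist force passes 120 N, or if a joint passes its speed limit or range.

## Robot

A 6-joint arm with a two-finger parallel gripper is mounted at the origin on the work surface. World frame = base frame: x ahead of the robot, y to its left, z up, the work surface at z = 0. Lengths are in m, angles in rad, forces in N, time in s.
With the tool pointing down it reaches from about 0.3 to 0.85 m from the base axis. Payload 5.4 kg.
Tool frame: the origin (TCP) lies between the finger pads; the fingertips stand 11 mm ahead of it and the grasp point (between the pads) lies 8 mm behind it; z points along the fingers, y is the line along which they close (so a half turn about z gives the same grasp; the last joint's range is limited). The gripper opens to 85 mm and grips with 20 to 120 N. Pads are 22 mm wide; open, the fingers measure 114 mm over their backs; the gripper's body (76 mm by 85 mm) begins 54 mm behind the grasp point. The pads swing forward as they close: fully open they stand 13 mm farther back than shut.
Start: joints at [0.948, 0.158, 1.597, -0, 1.386, -0.21], TCP at [0.231, 0.527, 0.242] pointing down, gripper open.
Joint ranges: [-2.91, 2.91], [-0.94, 2.29], [0.18, 2.7], [-1.29, 4.43], [0.17, 2.64], [-3, 3]. Speed limits (rad/s): [2.57, 2.57, 3.14, 3.14, 3.14, 3.14].

## Interface

Orientations are given as [roll, pitch, yaw] about the fixed x, y, z axes, in that order (R = Rz(yaw) Ry(pitch) Rx(roll)).
In Python, from plant import bot gives the robot as it stands.
- The arm moves only by the tool apply_moves, never from a script. Its arguments are lists of equal length, an entry for each row: "linear": the shift along the tool's x, y, z as a fraction of full scale, a list of three; "angular": the turn, a rotation vector about the tool's x, y, z as a fraction of full scale, a list of three; "jaw": the opening, from 0 (shut) to 1 (fully open). In form: {"linear": [[dx, dy, dz], ...], "angular": [[rx, ry, rz], ...], "jaw": [jaw, ...]}. A call has exactly 10 rows; each row is the pose to reach, as a shift and turn from the pose commanded when the call began, along the tool's axes at that moment, turning the shorter way round; what a row does not reach only later rows make up. Full scale, the value 1, is 50 cm for a shift and 360 degrees for a turn. A row lasts 1/12 s, in which the tool goes at most 41.7 mm and 7.16 degrees, less where a joint would pass 70% of its speed; a pose out of reach is approached as far as the arm can. A call with a number of a shift or a turn outside -1 to 1 is refused whole. A call with a gripper value outside its range is refused whole. The fingers move at their own pace and stop on an object; "force" is the grip in N (left out, the last holds). Time passes only in rows, so rows that repeat a pose let the fingers close, or fill a call up. It gives the time, the measured TCP pose, the force, the opening and the grip force at its end, in the units of the state.
- bot.get_state(): the state, without advancing time (a new reading comes with each control period).
- bot.grab_frame(name): name is "scene" or "side" or "wrist"; returns a dict with "color" (420x560x3 uint8, red, green, blue), "camera_matrix" (3x3 intrinsics, pixels), "k1" (the pictures are not rectified: a ray, as slopes to the right and down, at radius r is drawn at 1 + k1 r^2 times it, then the intrinsics apply), "pose" (4x4, takes a point from camera to world coordinates); the wrist camera has in their place "T_tool_cam" (4x4, takes a point from camera to tool coordinates, whose origin is the TCP and whose axes are the flange's). Camera axes: x right, y up, looking along -z (the intrinsics and any distortion apply to the point x, -y, -z); pixel columns grow to the right and rows downward; lengths in m; the calibration is good to about 2 mm. A picture is of the moment at which its call begins: read the wrist's pose just before it. There is no depth.
- bot.finish_job(): hands the job in; it is judged then, once.
The state is a dict: "clock": time; "joint_pos": joint angles; "joint_velocities": joint speeds; "effort": joint torques, N m; "tcp_pos": TCP position; "tool_rot": TCP orientation; "contact_force": force on the tool from outside, world axes, zero at the start; "torque": the same for the moment, N m; "gripper_width": finger opening in m; "gripper_force": force on a finger pad.
Only numpy, scipy, OpenCV 4.12 (cv2) and the standard library are available. Lean on these libraries where they do the work, as an engineer would, in place of code of your own. Each camera call takes 0.05 s, during which the arm holds its last target. There are 200 camera calls.

## Working session

There is one attempt and no reset: what is moved stays moved. The work goes in short steps, Python scripts to look and compute and a tool call to move; the robot and the scene stay as the last step left them, time stands still between calls to the robot, and variables do not carry over. Pictures are saved under pics/ and viewed, at most 10 in all, crops included, and the job is handed in when it is done.

Besides the shell and the picture viewer there is one more tool, called after "Emit:" by a JSON object that holds its "op" and its "data", one argument or row to a line. apply_moves: Moves the arm, as the interface text tells. Shift numbers are shares of 50 cm and turn numbers shares of 360 degrees, none past 1 either way. Its arguments: {"type":"object","properties":{"linear":{"type":"array","items":{"type":"array","items":{"type":"number","minimum":-1,"maximum":1}}},"angular":{"type":"array","items":{"type":"array","items":{"type":"number","minimum":-1,"maximum":1}}},"jaw":{"type":"array","items":{"type":"number"}},"force":{"type":"number"}},"required":["linear","angular","jaw"]}

```bash
mkdir -p pics; python3 - <<'E'
from plant import bot
import cv2
s=bot.get_state();print(s)
for n in("scene","side","wrist"):
    f=bot.grab_frame(n);cv2.imwrite(f"pics/{n}0.png",f["color"][:,:,::-1])
    print(n,f["camera_matrix"],f["k1"],f.get("pose",f.get("T_tool_cam")))
E
```

```text
{'clock': 0.0, 'joint_pos': array([ 9.47932360e-01,  1.59127698e-01,  1.59825803e+00,  3.83438619e-06,
        1.38620692e+00, -2.10078240e-01]), 'joint_velocities': array([ 0.00051583,  0.00114588,  0.00020948, -0.0008102 ,  0.00094689,
        0.00074559]), 'effort': array([ 5.17058584e-05, -3.96017396e+01, -3.31420684e+01, -3.38641303e-04,
        8.65656155e-03, -9.07141924e-06]), 'tcp_pos': array([0.23031987, 0.52620596, 0.24125979]), 'tool_rot': array([-3.13963742e+00, -4.20755096e-04,  2.72880581e+00]), 'contact_force': array([-0.11720712,  0.41185   , -0.15760062]), 'torque': array([ 0.05118298, -0.04467512,  0.06573586]), 'gripper_force': 0.0, 'gripper_width': 0.0854584705883675}
scene [[401.26506962   0.         274.56395083]
 [  0.         401.26506962 206.87648465]
 [  0.           0.           1.        ]] -0.11303445178857556 [[ 0.57665819 -0.49479651  0.65010903  1.20176954]
 [ 0.81680697  0.36580456 -0.44610918 -0.49011949]
 [-0.01707958  0.7882661   0.61509743  0.72670858]
 [ 0.          0.          0.          1.        ]]
side [[415.03257908   0.         288.85088136]
 [  0.         415.03257908 203.69409759]
 [  0.           0.           1.        ]] 0.02761202737224857 [[ 0.90373657  0.29528626 -0.30994553  0.19742012]
 [-0.42798569  0.63913358 -0.63901214 -0.67115542]
 [ 0.00940509  0.71015089  0.70398669  0.84632057]
 [ 0.          0.          0.          1.        ]]
wrist [[320.63304911   0.         281.07248435]
 [  0.         320.63304911 204.7682767 ]
 [  0.           0.           1.        ]] -0.06726135061478705 [[-1.29672806e-04  9.58014396e-01  2.86720074e-01  7.39079108e-02]
 [ 9.99999517e-01  4.03689033e-04 -8.96578877e-04 -3.15774539e-04]
 [-9.74681220e-04  2.86719819e-01 -9.58013985e-01 -1.31943629e-01]
 [ 0.00000000e+00  0.00000000e+00  0.00000000e+00  1.00000000e+00]]
```

View pics/scene0.png

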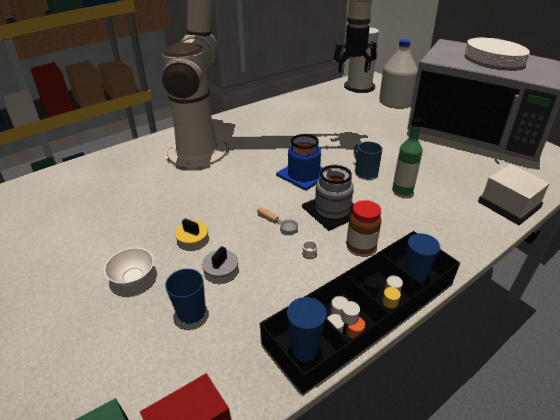

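View pics/side0.png

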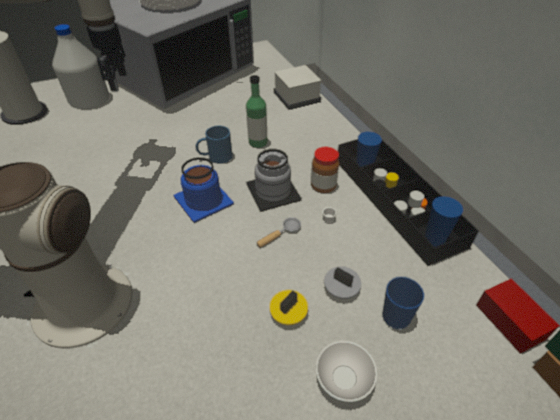

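Scene shows the grey lid near (220,264) and the steel canister near (334,195). In the side view they are near (342,283) and (272,178). I'll enlarge both.

```bash
cat > h.py <<'E'
import numpy as np, cv2
from scipy.spatial.transform import Rotation as R
from plant import bot
CAL={"scene":(401.26506962,274.56395083,206.87648465,-0.11303445,np.array([[0.57665819,-0.49479651,0.65010903,1.20176954],[0.81680697,0.36580456,-0.44610918,-0.49011949],[-0.01707958,0.7882661,0.61509743,0.72670858],[0,0,0,1]])),
"side":(415.03257908,288.85088136,203.69409759,0.02761203,np.array([[0.90373657,0.29528626,-0.30994553,0.19742012],[-0.42798569,0.63913358,-0.63901214,-0.67115542],[0.00940509,0.71015089,0.70398669,0.84632057],[0,0,0,1]]))}
WK=(320.63304911,281.07248435,204.7682767,-0.06726135)
Ttc=np.array([[-1.29672806e-04,9.58014396e-01,2.86720074e-01,7.39079108e-02],[9.99999517e-01,4.03689033e-04,-8.96578877e-04,-3.15774539e-04],[-9.74681220e-04,2.86719819e-01,-9.58013985e-01,-1.31943629e-01],[0,0,0,1]])
def wcal(s):
    T=np.eye(4);T[:3,:3]=R.from_euler("xyz",s["tool_rot"]).as_matrix();T[:3,3]=s["tcp_pos"]
    return WK+(T@Ttc,)
def ray(cal,uv):
    f,cx,cy,k,T=cal
    K=np.array([[f,0,cx],[0,f,cy],[0,0,1.]])
    p=cv2.undistortPoints(np.array([[uv]],float),K,np.array([k,0,0,0.]))[0,0]
    return T[:3,3],T[:3,:3]@np.array([p[0],-p[1],-1])
def onz(cal,uv,z):
    o,d=ray(cal,uv);return o+d*(z-o[2])/d[2]
def proj(cal,P):
    f,cx,cy,k,T=cal
    P=np.atleast_2d(P);q=(P-T[:3,3])@T[:3,:3];p=np.c_[q[:,0],-q[:,1]]/-q[:,2:3]
    return p*(1+k*(p**2).sum(1,keepdims=True))*f+[cx,cy]
E
python3 - <<'E'
import cv2,numpy as np
a=cv2.imread("pics/scene0.png");b=cv2.imread("pics/side0.png")
def c(i,x,y,w,h,s): return cv2.resize(i[y:y+h,x:x+w],None,fx=s,fy=s,interpolation=cv2.INTER_CUBIC)
o=np.vstack([np.hstack([c(a,300,155,80,60,5),c(b,235,140,80,60,5)]),np.hstack([c(a,180,235,80,60,5),c(b,302,255,80,60,5)])])
cv2.imwrite("pics/c0.png",np.clip(o*1.3,0,255).astype("uint8"))
E
```

```text
(no output)
```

View pics/c0.png

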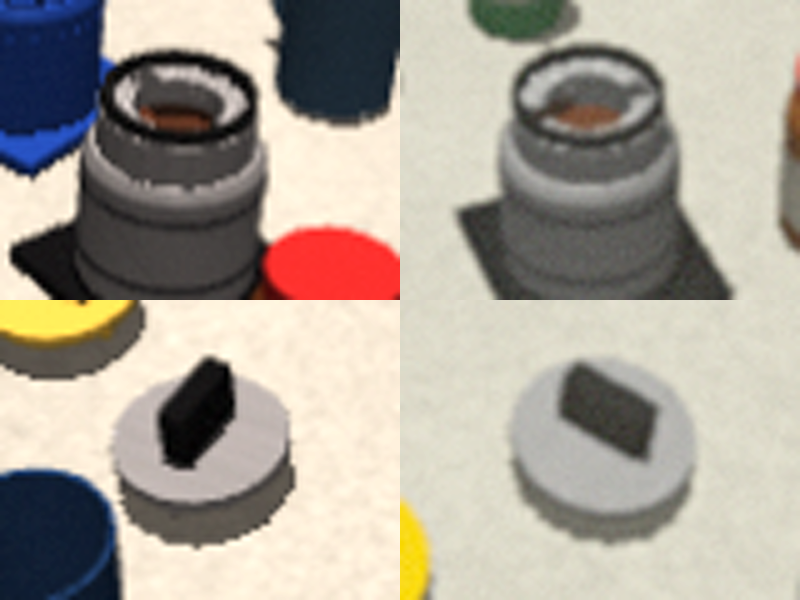

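View pics/wrist0.png

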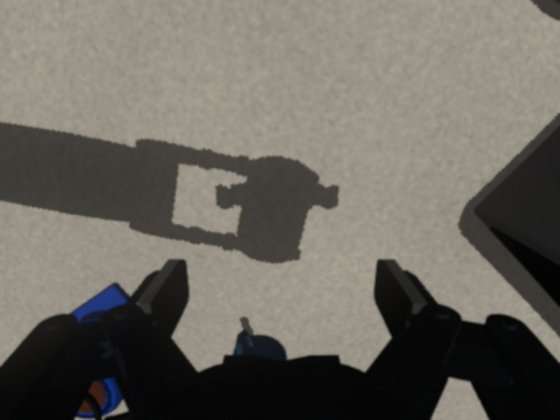

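```bash
python3 - <<'E'
from h import *
np.set_printoptions(precision=4,suppress=True)
A,B=CAL["scene"],CAL["side"]
print("lid",onz(A,(220.3,262.6),.0285),onz(B,(342.5,282.2),.0285))
p,q=onz(B,(336.4,267.4),.0605),onz(B,(353.4,276.4),.0605);print(p,q,np.degrees(np.arctan2(*(q-p)[1::-1])),np.linalg.norm(q-p))
p,q=onz(A,(212,256.6),.0605),onz(A,(221.6,246.4),.0605);print(p,q,np.degrees(np.arctan2(*(q-p)[1::-1])),np.linalg.norm(q-p))
for z in(.125,.13):print("can",onz(A,(335.6,174.2),z),onz(B,(272.6,158.4),z))
p,q=onz(B,(265,161),.122),onz(B,(283,158),.122);print("notch",p,q,np.degrees(np.arctan2(*(q-p)[1::-1])))
for uv in[(150,283)]:pass
for n,uvA,uvB in[("nut",(366,210),(326,155)),("spoon",(278,222),(278,232)),("cream",(310,246),(329,212)),("cup",(186,285),(404,288))]:
  print(n,onz(A,uvA,.12 if n=="nut" else .0),onz(B,uvB,.12 if n=="nut" else 0))
E
```

```text
lid [ 0.5647 -0.2156  0.0285] [ 0.5598 -0.2187  0.0285]
[ 0.5537 -0.1949  0.0605] [ 0.5763 -0.2332  0.0605] -59.48566977343088 0.04448883160850638
[ 0.5653 -0.2345  0.0605] [ 0.5482 -0.199   0.0605] 115.66694904449673 0.039366827163266595
can [0.5465 0.1631 0.125 ] [0.5504 0.1636 0.125 ]
can [0.552  0.1577 0.13  ] [0.548  0.1578 0.13  ]
notch [0.5282 0.1654 0.122 ] [0.5789 0.1566 0.122 ] -9.74790070881426
nut [0.7029 0.1217 0.12  ] [0.6959 0.1205 0.12  ]
spoon [0.4958 0.0049 0.    ] [ 0.4967  0.0109 -0.    ]
cream [0.6247 0.0156 0.    ] [0.6593 0.0189 0.    ]
cup [ 0.5556 -0.308  -0.    ] [ 0.6982 -0.2794  0.    ]
```

```bash
cat >> h.py <<'E'
def go(x,y,z,yawdeg,s=None):
    s=s or bot.get_state();p=s["tcp_pos"];Rm=R.from_euler("xyz",s["tool_rot"])
    t=R.from_euler("xyz",[np.pi,0,np.radians(yawdeg)])
    print("lin",np.round(Rm.inv().apply(np.array([x,y,z])-p)/.5,4),"ang",np.round((Rm.inv()*t).as_rotvec()/2/np.pi,4))
def st():
    s=bot.get_state();print(round(s["clock"],2),"tcp",np.round(s["tcp_pos"],4),"rot",np.round(np.degrees(s["tool_rot"]),2),"F",np.round(s["contact_force"],1),"T",np.round(s["torque"],3),"w",round(s["gripper_width"],4),"gf",round(s["gripper_force"],1),"q6",round(s["joint_pos"][5],2));return s
E
python3 - <<'E'
from h import *
s=st()
go(.549,.160,.28,170)
for c,uv in(("scene",(405,190)),("side",(257,143))):print(onz(CAL[c],uv,0))
E
```

```text
0.15 tcp [0.2304 0.5263 0.2415] rot [-1.7992e+02 -2.0000e-02  1.5635e+02] F [0.2 1.1 0.3] T [-0.014 -0.006 -0.028] w 0.0854 gf 0.0 q6 -0.21
lin [-0.8775 -0.4156 -0.0766] ang [-0.0002 -0.0001 -0.0379]
[0.60598381 0.41407503 0.        ]
[0.59709653 0.40654829 0.        ]
```

Emit:
{"op": "apply_moves", "data": {
  "linear": [
    [0,0,-0.077],
    [-0.8775,-0.4156,-0.0766],
    [-0.8775,-0.4156,-0.0766],
    [-0.8775,-0.4156,-0.0766],
    [-0.8775,-0.4156,-0.0766],
    [-0.8775,-0.4156,-0.0766],
    [-0.8775,-0.4156,-0.0766],
    [-0.8775,-0.4156,-0.0766],
    [-0.8775,-0.4156,-0.0766],
    [-0.8775,-0.4156,-0.0766]
  ],
  "angular": [
    [0,0,0],
    [0,0,-0.038],
    [0,0,-0.038],
    [0,0,-0.038],
    [0,0,-0.038],
    [0,0,-0.038],
    [0,0,-0.038],
    [0,0,-0.038],
    [0,0,-0.038],
    [0,0,-0.038]
  ],
  "jaw": [1,1,1,1,1,1,1,1,1,1]
}}

```text
clock: 0.98
tcp_pos: [0.4732, 0.247, 0.2805]
tool_rot: [3.142, -0.0, 2.967]
contact_force: [-0.0, 0.6, 0.2]
gripper_width: 0.0855
gripper_force: 0.0
```

```bash
python3 - <<'E'
from h import *
s=st()
go(.549,.160,.27,170)
E
```

```text
0.98 tcp [0.4732 0.247  0.2805] rot [ 1.8000e+02 -1.0000e-02  1.7002e+02] F [-0.   0.6  0.2] T [ 0.046 -0.021  0.047] w 0.0855 gf 0.0 q6 -1.14
lin [-0.1794 -0.1451  0.021 ] ang [ 0.     -0.      0.0001]
```

Emit:
{"op": "apply_moves", "data": {
  "linear": [
    [-0.08,-0.07,0.01],
    [-0.16,-0.13,0.02],
    [-0.16,-0.13,0.02],
    [-0.16,-0.13,0.02],
    [-0.16,-0.13,0.02],
    [-0.16,-0.13,0.02],
    [-0.16,-0.13,0.02],
    [-0.16,-0.13,0.02],
    [-0.16,-0.13,0.02],
    [-0.16,-0.13,0.02]
  ],
  "angular": [
    [0,0,0],
    [0,0,0],
    [0,0,0],
    [0,0,0],
    [0,0,0],
    [0,0,0],
    [0,0,0],
    [0,0,0],
    [0,0,0],
    [0,0,0]
  ],
  "jaw": [1,1,1,1,1,1,1,1,1,1]
}}

```text
clock: 1.82
tcp_pos: [0.5396, 0.1716, 0.2709]
tool_rot: [3.141, 0.0, 2.969]
contact_force: [-0.8, 0.7, -0.4]
gripper_width: 0.0853
gripper_force: 0.0
```

```bash
python3 - <<'E'
from h import *
s=st();f=bot.grab_frame("wrist")["color"][:,:,::-1]
np.save("s1.npy",np.r_[s["tcp_pos"],s["tool_rot"]]);cv2.imwrite("pics/w1.png",f)
c=wcal(s);u=proj(c,[[.549,.16,.125]])[0];print(u)
x,y=int(u[0])-80,int(u[1])-60;x=max(x,0);y=max(min(y,300),0);print("crop",x,y)
cv2.imwrite("pics/w1c.png",np.clip(1.4*cv2.resize(f[y:y+120,x:x+160],None,fx=5,fy=5,interpolation=cv2.INTER_CUBIC).astype(float),0,255))
E
```

```text
1.82 tcp [0.5396 0.1716 0.2709] rot [1.7999e+02 1.0000e-02 1.7010e+02] F [-0.8  0.7 -0.4] T [-0.038  0.024  0.004] w 0.0853 gf 0.0 q6 -1.3
[270.30505571 206.9062192 ]
crop 190 146[ WARN:0@0.447] global loadsave.cpp:1063 imwrite_ Unsupported depth image for selected encoder is fallbacked to CV_8U.
```

View pics/w1c.png

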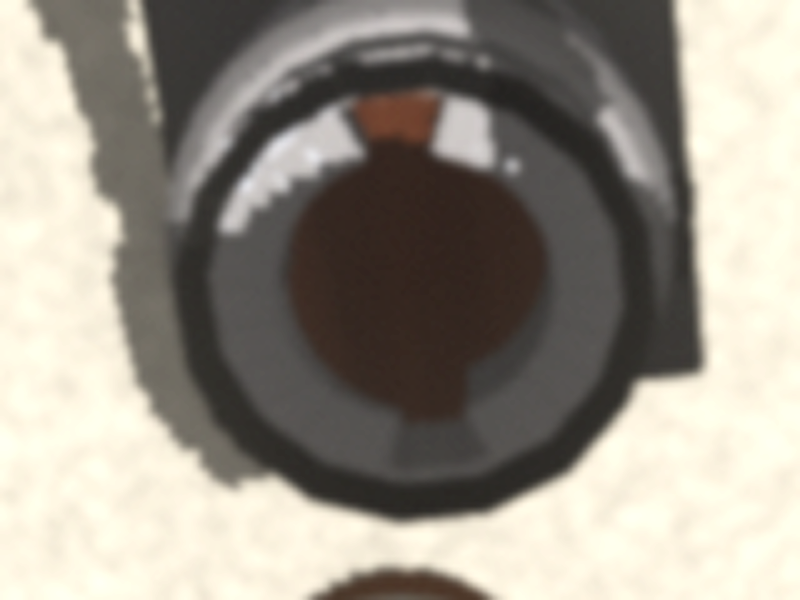

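The crop shows the mouth centred near (417,280), the far notch's outer edge around (398,96) and the near notch's around (440,463).

```bash
python3 - <<'E'
from h import *
v=np.load("s1.npy");c=wcal(dict(tcp_pos=v[:3],tool_rot=v[3:]))
m=lambda u,w,z:onz(c,(190+u/5-.4,146+w/5-.4),z)
t,b=m(398,96,.122),m(440,463,.122);print(t,b,(t+b)/2,np.linalg.norm(t-b),np.degrees(np.arctan2(*(t-b)[1::-1])))
# ring outline inner/outer: left right top bottom at ring-top z
for z in(.125,.1305):
  P=[m(175,280,z),m(658,275,z),m(410,37,z),m(408,520,z)]
  print(z,(P[0]+P[1])/2,np.linalg.norm(P[0]-P[1]),(P[2]+P[3])/2,np.linalg.norm(P[2]-P[3]))
# ring inner circle bottom/horizontal (collar visible)
P=[m(291,280,.122),m(547,262,.122)];print("opening",(P[0]+P[1])/2,np.linalg.norm(P[0]-P[1]))
# foot right edge direction
p,q=m(668,0,0),m(702,370,0);print("foot",np.degrees(np.arctan2(*(p-q)[1::-1])))
go(.562,-.217,.18,120)
E
```

```text
[0.51151234 0.16582713 0.122     ] [0.58147553 0.16090528 0.122     ] [0.54649393 0.16336621 0.122     ] 0.07013609339930635 175.9759227628178
0.125 [0.54400733 0.163253   0.125     ] 0.0872168998991266 [0.54596784 0.16154403 0.125     ] 0.09094300294394392
0.1305 [0.54247604 0.16366354 0.1305    ] 0.08549001118469918 [0.54439774 0.16198842 0.1305    ] 0.08914233764144318
opening [0.5437165 0.1636984 0.122    ] 0.046758173059152745
foot 177.47350366445502
lin [-0.1777 -0.7576  0.1817] ang [0.     0.     0.1391]
```

Emit:
{"op": "apply_moves", "data": {
  "linear": [
    [-0.02,-0.076,0.01],
    [-0.1,-0.25,0.06],
    [-0.1777,-0.7576,0.18],
    [-0.1777,-0.7576,0.18],
    [-0.1777,-0.7576,0.18],
    [-0.1777,-0.7576,0.18],
    [-0.1777,-0.7576,0.18],
    [-0.1777,-0.7576,0.18],
    [-0.1777,-0.7576,0.18],
    [-0.1777,-0.7576,0.18]
  ],
  "angular": [
    [0,0,0.015],
    [0,0,0.035],
    [0,0,0.1391],
    [0,0,0.1391],
    [0,0,0.1391],
    [0,0,0.1391],
    [0,0,0.1391],
    [0,0,0.1391],
    [0,0,0.1391],
    [0,0,0.1391]
  ],
  "jaw": [1,1,1,1,1,1,1,1,1,1]
}}

```text
clock: 2.7
tcp_pos: [0.5611, -0.2209, 0.1798]
tool_rot: [-3.141, 0.0, 2.092]
contact_force: [-0.3, 0.6, -0.4]
gripper_width: 0.0855
gripper_force: 0.0
```

```bash
python3 - <<'E'
from h import *
s=st()
go(.562,-.217,.18,120)
E
```

```text
2.7 tcp [ 0.5611 -0.2209  0.1798] rot [-1.7995e+02  2.0000e-02  1.1984e+02] F [-0.3  0.6 -0.4] T [ 0.019 -0.015  0.026] w 0.0855 gf 0.0 q6 -1.1
lin [ 0.0059  0.0054 -0.0005] ang [-0.0001  0.     -0.0005]
```

```bash
python3 - <<'E'
from h import *
bot.grab_frame("side");bot.grab_frame("side");s=st();f=bot.grab_frame("wrist")["color"][:,:,::-1]
np.save("s2.npy",np.r_[s["tcp_pos"],s["tool_rot"]])
c=wcal(s);u=proj(c,[[.562,-.217,.05]])[0];print(u)
x,y=int(u[0])-80,int(u[1])-60;y=max(min(y,300),0);print("crop",x,y)
cv2.imwrite("pics/w2c.png",np.clip(1.4*cv2.resize(f[y:y+120,x:x+160],None,fx=5,fy=5,interpolation=cv2.INTER_CUBIC).astype(float),0,255).astype("uint8"))
E
```

```text
2.8 tcp [ 0.5608 -0.2213  0.1792] rot [-1.7991e+02 -4.0000e-02  1.1968e+02] F [ 0.1  0.8 -0.1] T [ 0.005  0.014 -0.001] w 0.0855 gf 0.0 q6 -1.09
[285.19982686 196.43885866]
crop 205 136
```

View pics/w2c.png

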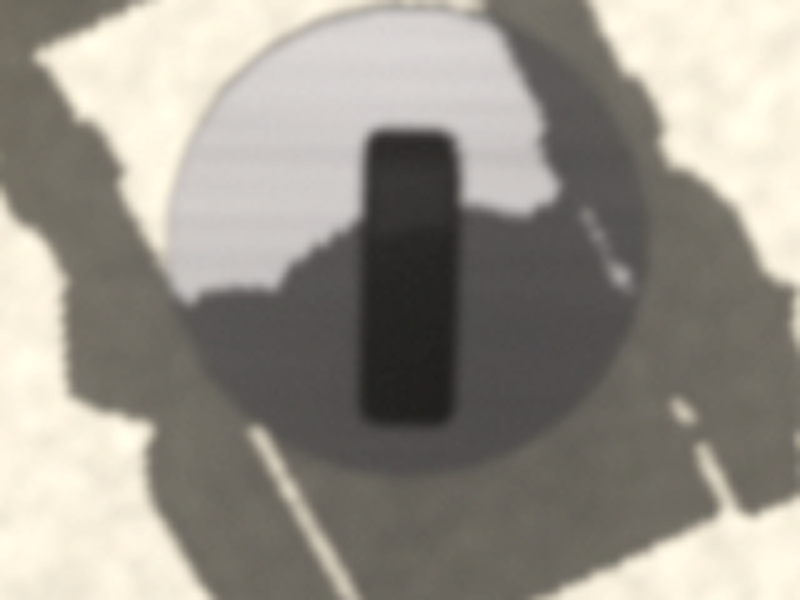

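The disc spans x 167–648 and y 5–475, and the bar's axis runs from (413,132) to (408,423).

```bash
python3 - <<'E'
from h import *
v=np.load("s2.npy");c=wcal(dict(tcp_pos=v[:3],tool_rot=v[3:]))
m=lambda u,w,z:onz(c,(205+u/5-.4,136+w/5-.4),z)
P=[m(167,240,.0285),m(648,240,.0285),m(408,5,.0285),m(408,475,.0285)]
print((P[0]+P[1])/2,np.linalg.norm(P[0]-P[1]),(P[2]+P[3])/2,np.linalg.norm(P[2]-P[3]))
C=np.array([((P[0]+P[1])/2)[:2],((P[2]+P[3])/2)[:2]]).mean(0)
t,b=m(412.5,150,.0605),m(408,423,.0605);print(np.degrees(np.arctan2(*(t-b)[1::-1])),np.linalg.norm(t-b),b)
d=(t-b)/np.linalg.norm(t-b);print("from bar end",b+.023*d,"C",C)
e=np.degrees(np.arctan2(*(t-b)[1::-1]))
go(*((P[2]+P[3])/2)[:2],.046,e)
E
```

```text
[ 0.55984107 -0.21107236  0.0285    ] 0.0869653569138179 [ 0.5608183  -0.21260828  0.0285    ] 0.08716066492491939
119.035646216239 0.045550817497963345 [ 0.57134893 -0.23185422  0.0605    ]
from bar end [ 0.56018579 -0.2117449   0.0605    ] C [ 0.56032969 -0.21184032]
lin [0.0112 0.0058 0.2677] ang [-0.0001 -0.0002  0.0021]
```

Emit:
{"op": "apply_moves", "data": {
  "linear": [
    [0.0168,0.0084,0.02],
    [0.0168,0.0084,0.05],
    [0.0168,0.0084,0.09],
    [0.0168,0.0084,0.13],
    [0.0168,0.0084,0.17],
    [0.0168,0.0084,0.21],
    [0.0168,0.0084,0.24],
    [0.0168,0.0084,0.26],
    [0.0168,0.0084,0.2704],
    [0.0168,0.0084,0.2704]
  ],
  "angular": [
    [0,0,0.0018],
    [0,0,0.0018],
    [0,0,0.0018],
    [0,0,0.0018],
    [0,0,0.0018],
    [0,0,0.0018],
    [0,0,0.0018],
    [0,0,0.0018],
    [0,0,0.0018],
    [0,0,0.0018]
  ],
  "jaw": [0.45,0.45,0.45,0.45,0.45,0.45,0.45,0.45,0.45,0.45],
  "force": 50
}}

```text
clock: 3.68
tcp_pos: [0.5608, -0.2065, 0.0445]
tool_rot: [-3.141, -0.002, 2.084]
contact_force: [0.2, 1.0, -0.7]
gripper_width: 0.0385
gripper_force: 0.0
```

```bash
python3 - <<'E'
from h import *
s=st()
E
```

```text
3.68 tcp [ 0.5608 -0.2065  0.0445] rot [-1.7995e+02 -1.0000e-01  1.1938e+02] F [ 0.2  1.  -0.7] T [0.007 0.05  0.018] w 0.0385 gf 0.0 q6 -1.07
```

```bash
python3 - <<'E'
from h import *
for i in range(4):
    s=st();f=bot.grab_frame("wrist")["color"][:,:,::-1]
np.save("s3.npy",np.r_[s["tcp_pos"],s["tool_rot"]])
cv2.imwrite("pics/w3c.png",np.clip(1.8*cv2.resize(f[180:420,80:480],None,fx=2,fy=2,interpolation=cv2.INTER_CUBIC).astype(float),0,255).astype("uint8"))
E
```

```text
3.68 tcp [ 0.5608 -0.2065  0.0445] rot [-1.7995e+02 -1.0000e-01  1.1938e+02] F [ 0.2  1.  -0.7] T [0.007 0.05  0.018] w 0.0385 gf 0.0 q6 -1.07
3.73 tcp [ 0.5615 -0.2072  0.0456] rot [ 1.8000e+02 -1.0000e-02  1.1936e+02] F [-0.4 -0.2 -0.1] T [ 0.041  0.015 -0.006] w 0.0386 gf 0.0 q6 -1.07
3.78 tcp [ 0.562  -0.2078  0.0463] rot [1.7996e+02 7.0000e-02 1.1934e+02] F [ 0.1  0.1 -0.2] T [ 0.011 -0.044 -0.011] w 0.0381 gf 0.0 q6 -1.07
3.83 tcp [ 0.5622 -0.2082  0.0467] rot [1.7994e+02 1.1000e-01 1.1933e+02] F [ 0.6  0.3 -0.3] T [ 0.021  0.006 -0.028] w 0.0385 gf 0.0 q6 -1.07
```

View pics/w3c.png

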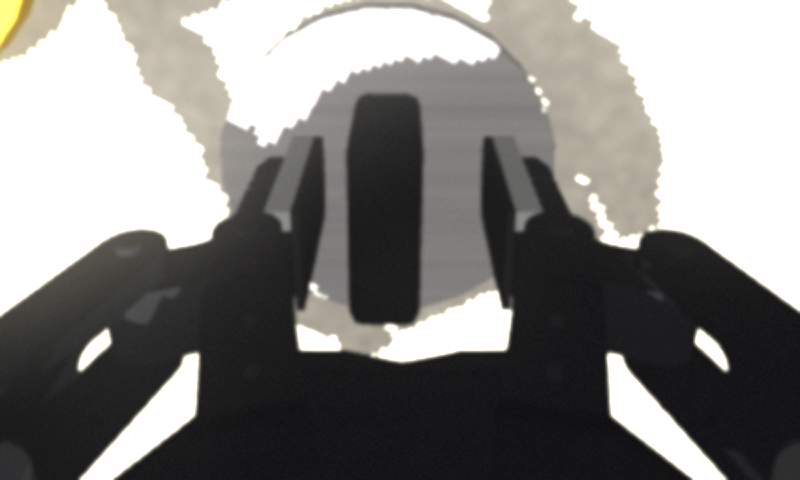

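```bash
python3 - <<'E'
from h import *
v=np.load("s3.npy");S=dict(tcp_pos=v[:3],tool_rot=v[3:]);c=wcal(S)
m=lambda u,w,z:onz(c,(80+u/2-.25,180+w/2-.25),z)
b=m(384,322,.0605);t=m(388.5,97,.0605)
e=np.degrees(np.arctan2(*(t-b)[1::-1]));print(b,t,e,np.linalg.norm(t-b))
d=(t-b)/np.linalg.norm(t-b)
p=b+.023*d;print("lid",p)
s=st();print("tool-frame offset mm",R.from_euler("xyz",s["tool_rot"]).inv().apply(p-s["tcp_pos"])*1000)
go(p[0],p[1],.044,119.3)
E
```

```text
[ 0.5705518  -0.23210175  0.0605    ] [ 0.54539044 -0.18446654  0.0605    ] 117.84343129522479 0.05387213604330094
lid [ 0.55980949 -0.21176452  0.0605    ]
3.88 tcp [ 0.5622 -0.2084  0.0468] rot [1.7993e+02 1.2000e-01 1.1932e+02] F [ 0.9 -0.   0.1] T [ 0.043 -0.006 -0.017] w 0.0383 gf 0.0 q6 -1.07
tool-frame offset mm [ -1.73068882  -3.73474299 -13.65994555]
lin [-0.0034 -0.0075  0.0057] ang [0.0002 0.0003 0.    ]
```

Emit:
{"op": "apply_moves", "data": {
  "linear": [
    [-0.0017,-0.0037,0.0028],
    [-0.0034,-0.0075,0.0055],
    [-0.0034,-0.0075,0.0055],
    [-0.0034,-0.0075,0.0055],
    [-0.0034,-0.0075,0.0055],
    [-0.0034,-0.0075,0.0055],
    [-0.0034,-0.0075,0.0055],
    [-0.0034,-0.0075,0.0055],
    [-0.0034,-0.0075,0.0055],
    [-0.0034,-0.0075,0.0055]
  ],
  "angular": [
    [0,0,0.001],
    [0,0,0.0017],
    [0,0,0.0017],
    [0,0,0.0017],
    [0,0,0.0017],
    [0,0,0.0017],
    [0,0,0.0017],
    [0,0,0.0017],
    [0,0,0.0017],
    [0,0,0.0017]
  ],
  "jaw": [0.45,0.45,0.45,0.45,0.1,0,0,0,0,0],
  "force": 60
}}

```text
clock: 4.72
tcp_pos: [0.559, -0.2116, 0.0429]
tool_rot: [3.142, 0.0, 2.072]
contact_force: [0.2, -0.8, 0.6]
gripper_width: 0.0156
gripper_force: 58.7
```

```bash
python3 - <<'E'
from h import *
for i in range(2): bot.grab_frame("side")
s=st()
go(.5465,.1635,.23,176.3)
E
```

```text
4.82 tcp [ 0.559  -0.2115  0.0428] rot [1.7999e+02 2.0000e-02 1.1870e+02] F [-0.2  0.   1.9] T [-0.049  0.057  0.059] w 0.0153 gf 58.7 q6 -1.06
lin [ 0.6698  0.3383 -0.3745] ang [-0.    0.   -0.16]
```

Emit:
{"op": "apply_moves", "data": {
  "linear": [
    [0,0,-0.04],
    [0,0,-0.1],
    [0.03,0.015,-0.17],
    [0.08,0.04,-0.24],
    [0.14,0.07,-0.3],
    [0.2,0.1,-0.35],
    [0.26,0.13,-0.3745],
    [0.32,0.16,-0.3745],
    [0.38,0.19,-0.3745],
    [0.43,0.22,-0.3745]
  ],
  "angular": [
    [0,0,0],
    [0,0,0],
    [0,0,0],
    [0,0,-0.01],
    [0,0,-0.025],
    [0,0,-0.04],
    [0,0,-0.055],
    [0,0,-0.07],
    [0,0,-0.085],
    [0,0,-0.1]
  ],
  "jaw": [0,0,0,0,0,0,0,0,0,0]
}}

```text
clock: 5.65
tcp_pos: [0.5513, 0.0322, 0.2299]
tool_rot: [3.141, -0.001, 2.705]
contact_force: [0.3, -0.4, -2.2]
gripper_width: 0.0148
gripper_force: 58.9
```

```bash
python3 - <<'E'
from h import *
s=st()
go(.5465,.1635,.23,176.3)
E
```

```text
5.65 tcp [0.5513 0.0322 0.2299] rot [ 1.7998e+02 -4.0000e-02  1.5500e+02] F [ 0.3 -0.4 -2.2] T [ 0.021 -0.036  0.037] w 0.0148 gf 58.9 q6 -1.3
lin [ 1.197e-01  2.340e-01 -1.000e-04] ang [ 0.0001 -0.0001 -0.0592]
```

Emit:
{"op": "apply_moves", "data": {
  "linear": [
    [0.03,0.055,0],
    [0.06,0.11,0],
    [0.085,0.165,0],
    [0.105,0.205,0],
    [0.115,0.226,0],
    [0.12,0.234,0],
    [0.12,0.234,0],
    [0.12,0.234,0],
    [0.12,0.234,0],
    [0.12,0.234,0]
  ],
  "angular": [
    [0,0,-0.015],
    [0,0,-0.03],
    [0,0,-0.042],
    [0,0,-0.05],
    [0,0,-0.056],
    [0,0,-0.059],
    [0,0,-0.059],
    [0,0,-0.059],
    [0,0,-0.059],
    [0,0,-0.059]
  ],
  "jaw": [0,0,0,0,0,0,0,0,0,0]
}}

```text
clock: 6.48
tcp_pos: [0.5481, 0.1601, 0.2299]
tool_rot: [-3.141, -0.0, 3.069]
contact_force: [-0.4, 0.2, -2.6]
gripper_width: 0.0153
gripper_force: 58.9
```

```bash
python3 - <<'E'
from h import *
for i in range(3): bot.grab_frame("side")
s=st();a=bot.grab_frame("scene")["color"][:,:,::-1];b=bot.grab_frame("side")["color"][:,:,::-1]
s=st()
go(.5465,.1635,.185,176.3)
def c(i,x,y,w,h,s): return cv2.resize(i[y:y+h,x:x+w],None,fx=s,fy=s,interpolation=cv2.INTER_CUBIC)
cv2.imwrite("pics/c4.png",np.clip(1.4*np.hstack([c(a,290,100,100,110,4),c(b,225,80,100,110,4)]).astype(float),0,255).astype("uint8"))
E
```

```text
6.63 tcp [0.5481 0.1606 0.23  ] rot [-1.8000e+02  1.0000e-02  1.7586e+02] F [-0.3  0.2 -1.1] T [0.035 0.01  0.024] w 0.0151 gf 58.9 q6 -1.42
6.73 tcp [0.548  0.1609 0.23  ] rot [-1.8000e+02  1.0000e-02  1.7589e+02] F [-0.7 -0.1 -2.2] T [0.022 0.01  0.005] w 0.0153 gf 58.9 q6 -1.42
lin [0.0034 0.0049 0.09  ] ang [-0.      0.     -0.0011]
```

View pics/c4.png

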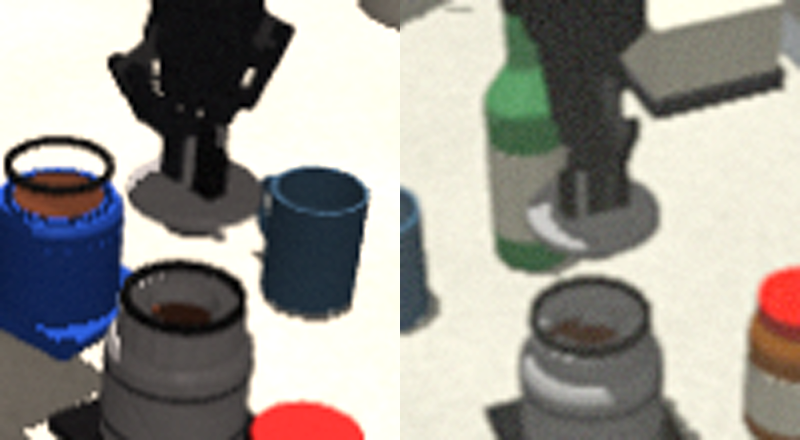

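```bash
python3 - <<'E'
from h import *
def tri(a,b):
    M=np.zeros((3,3));v=np.zeros(3)
    for c,uv in(("scene",a),("side",b)):
        o,d=ray(CAL[c],uv);d/=np.linalg.norm(d);Q=np.eye(3)-np.outer(d,d);M+=Q;v+=Q@o
    return np.linalg.solve(M,v)
print("disc",tri((339,148.4),(273.1,133.5)),"ring",tri((335.2,174.2),(272.5,159)))
E
```

```text
disc [0.55257351 0.16131834 0.20877114] ring [0.54827839 0.15961757 0.12693459]
```

Emit:
{"op": "apply_moves", "data": {
  "linear": [
    [0.001,0.001,0.01],
    [0.0022,0.0028,0.03],
    [0.0022,0.0028,0.055],
    [0.0022,0.0028,0.08],
    [0.0022,0.0028,0.1],
    [0.0022,0.0028,0.112],
    [0.0022,0.0028,0.116],
    [0.0022,0.0028,0.116],
    [0.0022,0.0028,0.116],
    [0.0022,0.0028,0.116]
  ],
  "angular": [
    [0,0,0],
    [0,0,-0.001],
    [0,0,-0.001],
    [0,0,-0.001],
    [0,0,-0.001],
    [0,0,-0.001],
    [0,0,-0.001],
    [0,0,-0.001],
    [0,0,-0.001],
    [0,0,-0.001]
  ],
  "jaw": [0,0,0,0,0,0,0,0,0,0]
}}

```text
clock: 7.57
tcp_pos: [0.5475, 0.1628, 0.1728]
tool_rot: [3.141, 0.002, 3.077]
contact_force: [-0.1, -0.3, -2.2]
gripper_width: 0.0155
gripper_force: 58.9
```

```bash
cat >> h.py <<'E'
def avg(n=8):
    F=[];T=[];P=[];G=[]
    for i in range(n):
        bot.grab_frame("side");s=bot.get_state();F.append(s["contact_force"]);T.append(s["torque"]);P.append(s["tcp_pos"]);G.append(s["tool_rot"])
    r=np.degrees(R.from_euler("xyz",G).mean().as_euler("xyz"))
    print(round(s["clock"],2),"p mm",np.round(np.mean(P,0)*1e3,2),"rot",np.round(r,2),"F",np.round(np.mean(F,0),2),"T",np.round(np.mean(T,0),3),"w",round(s["gripper_width"]*1e3,1))
E
python3 -c "
from h import *
avg()
go(.547,.1625,.153,176.2)"
```

```text
7.97 p mm [547.2  162.84 172.46] rot [1.7999e+02 5.0000e-02 1.7629e+02] F [-0.23 -0.02 -1.68] T [ 0.008  0.008 -0.003] w 15.0
lin [-0.0001 -0.0007  0.0382] ang [0.     0.     0.0003]
```

Emit:
{"op": "apply_moves", "data": {
  "linear": [
    [0,0,0.004],
    [0,0,0.008],
    [0,0,0.012],
    [0,0,0.016],
    [0,0,0.02],
    [0,0,0.024],
    [0,0,0.028],
    [0,0,0.031],
    [0,0,0.031],
    [0,0,0.031]
  ],
  "angular": [
    [0,0,0],
    [0,0,0],
    [0,0,0],
    [0,0,0],
    [0,0,0],
    [0,0,0],
    [0,0,0],
    [0,0,0],
    [0,0,0],
    [0,0,0]
  ],
  "jaw": [0,0,0,0,0,0,0,0,0,0]
}}

```text
clock: 8.8
tcp_pos: [0.5468, 0.1628, 0.1563]
tool_rot: [-3.142, -0.0, 3.077]
contact_force: [0.3, 0.7, -1.2]
gripper_width: 0.0151
gripper_force: 58.9
```

```bash
python3 -c "
from h import *
avg()"
```

```text
9.2 p mm [546.99 162.82 156.6 ] rot [1.8000e+02 1.0000e-02 1.7629e+02] F [-0.   -0.22 -1.36] T [-0.008 -0.008 -0.013] w 15.4
```

Emit:
{"op": "apply_moves", "data": {
  "linear": [
    [0,0,0.001],
    [0,0,0.002],
    [0,0,0.003],
    [0,0,0.004],
    [0,0,0.005],
    [0,0,0.006],
    [0,0,0.007],
    [0,0,0.007],
    [0,0,0.007],
    [0,0,0.007]
  ],
  "angular": [
    [0,0,0],
    [0,0,0],
    [0,0,0],
    [0,0,0],
    [0,0,0],
    [0,0,0],
    [0,0,0],
    [0,0,0],
    [0,0,0],
    [0,0,0]
  ],
  "jaw": [0,0,0,0,0,0,0,0,0,0]
}}

```text
clock: 10.03
tcp_pos: [0.5469, 0.1628, 0.153]
tool_rot: [-3.142, 0.0, 3.077]
contact_force: [-0.5, -0.8, -1.1]
gripper_width: 0.0147
gripper_force: 58.9
```

```bash
python3 -c "
from h import *
avg(4)"
```

```text
10.23 p mm [546.92 162.81 153.  ] rot [-180.      0.    176.29] F [ 0.27  0.1  -1.47] T [ 0.015  0.001 -0.018] w 15.1
```

Emit:
{"op": "apply_moves", "data": {
  "linear": [
    [0,0,0.0003],
    [0,0,0.0006],
    [0,0,0.0009],
    [0,0,0.0012],
    [0,0,0.0015],
    [0,0,0.0018],
    [0,0,0.002],
    [0,0,0.002],
    [0,0,0.002],
    [0,0,0.002]
  ],
  "angular": [
    [0,0,0],
    [0,0,0],
    [0,0,0],
    [0,0,0],
    [0,0,0],
    [0,0,0],
    [0,0,0],
    [0,0,0],
    [0,0,0],
    [0,0,0]
  ],
  "jaw": [0,0,0,0,0,0,0,0,0,0]
}}

```text
clock: 11.07
tcp_pos: [0.5471, 0.1628, 0.1523]
tool_rot: [-3.142, 0.0, 3.077]
contact_force: [-0.8, -0.6, 3.1]
gripper_width: 0.0152
gripper_force: 59.5
```

```bash
python3 -c "
from h import *
avg(4)"
```

```text
11.27 p mm [547.07 162.8  152.27] rot [-1.800e+02  3.000e-02  1.763e+02] F [-0.95 -0.66  3.12] T [-0.226  0.227 -0.015] w 15.0
```

Emit:
{"op": "apply_moves", "data": {
  "linear": [
    [0,0,0],
    [0,0,0],
    [0,0,0],
    [0,0,0],
    [0,0,0],
    [0,0,0],
    [0,0,0],
    [0,0,0],
    [0,0,0],
    [0,0,0]
  ],
  "angular": [
    [0,0,0.004],
    [0,0,0.008],
    [0,0,0.012],
    [0,0,0.016],
    [0,0,0.02],
    [0,0,0.024],
    [0,0,0.028],
    [0,0,0.032],
    [0,0,0.032],
    [0,0,0.032]
  ],
  "jaw": [0,0,0,0,0,0,0,0,0,0]
}}

```text
clock: 12.1
tcp_pos: [0.5474, 0.1629, 0.1523]
tool_rot: [3.141, 0.001, 2.876]
contact_force: [0.6, -0.3, 3.7]
gripper_width: 0.0153
gripper_force: 59.5
```

```bash
python3 -c "
from h import *
avg(4)"
```

```text
12.3 p mm [547.3  162.91 152.27] rot [1.7997e+02 5.0000e-02 1.6480e+02] F [0.8  0.69 2.37] T [-0.055 -0.122 -0.003] w 15.1
```

Emit:
{"op": "apply_moves", "data": {
  "linear": [
    [0,0,0],
    [0,0,0],
    [0,0,0],
    [0,0,0],
    [0,0,0],
    [0,0,0],
    [0,0,0],
    [0,0,0],
    [0,0,0],
    [0,0,0]
  ],
  "angular": [
    [0,0,0.003],
    [0,0,0.006],
    [0,0,0.009],
    [0,0,0.012],
    [0,0,0.015],
    [0,0,0.018],
    [0,0,0.021],
    [0,0,0.024],
    [0,0,0.024],
    [0,0,0.024]
  ],
  "jaw": [0,0,0,0,0,0,0,0,0,0]
}}

```text
clock: 13.13
tcp_pos: [0.547, 0.1628, 0.1522]
tool_rot: [3.141, 0.0, 2.724]
contact_force: [-0.2, -0.0, 4.5]
gripper_width: 0.0152
gripper_force: 59.9
```

```bash
python3 -c "
from h import *
avg(4)"
```

```text
13.33 p mm [547.03 162.81 152.2 ] rot [1.7999e+02 2.0000e-02 1.5607e+02] F [ 0.14 -0.3   5.03] T [-0.044  0.042 -0.011] w 15.0
```

Emit:
{"op": "apply_moves", "data": {
  "linear": [
    [0,0,0],
    [0,0,0],
    [0,0,0],
    [0,0,0],
    [0,0,0],
    [0,0,0],
    [0,0,0],
    [0,0,0],
    [0,0,0],
    [0,0,0]
  ],
  "angular": [
    [0,0,0.002],
    [0,0,0.004],
    [0,0,0.006],
    [0,0,0.008],
    [0,0,0.01],
    [0,0,0.01],
    [0,0,0.01],
    [0,0,0.01],
    [0,0,0.01],
    [0,0,0.01]
  ],
  "jaw": [0,0,0,0,0,0,0,0,0,0]
}}

```text
clock: 14.17
tcp_pos: [0.547, 0.1629, 0.1521]
tool_rot: [3.141, 0.0, 2.662]
contact_force: [0.1, 0.2, 4.5]
gripper_width: 0.0147
gripper_force: 59.9
```

```bash
python3 -c "
from h import *
avg(4)"
```

```text
14.37 p mm [547.04 162.87 152.13] rot [1.7998e+02 1.0000e-02 1.5250e+02] F [0.41 0.5  5.65] T [ 0.026 -0.005  0.037] w 15.2
```

Emit:
{"op": "apply_moves", "data": {
  "linear": [
    [0,0,0],
    [0,0,0],
    [0,0,0],
    [0,0,0],
    [0,0,0],
    [0,0,0],
    [0,0,0],
    [0,0,0],
    [0,0,0],
    [0,0,0]
  ],
  "angular": [
    [0,0,0.002],
    [0,0,0.004],
    [0,0,0.006],
    [0,0,0.008],
    [0,0,0.01],
    [0,0,0.01],
    [0,0,0.01],
    [0,0,0.01],
    [0,0,0.01],
    [0,0,0.01]
  ],
  "jaw": [0,0,0,0,0,0,0,0,0,0]
}}

```text
clock: 15.2
tcp_pos: [0.547, 0.163, 0.1519]
tool_rot: [3.141, 0.0, 2.599]
contact_force: [2.0, 2.4, 3.1]
gripper_width: 0.0149
gripper_force: 59.6
```

```bash
python3 -c "
from h import *
avg(4)"
```

```text
15.4 p mm [546.99 162.95 151.93] rot [179.98   0.   148.93] F [2.5  2.44 2.98] T [ 0.531 -0.371  0.253] w 15.2
```

Emit:
{"op": "apply_moves", "data": {
  "linear": [
    [-0.0001,0.0004,0],
    [-0.0001,0.0004,0],
    [-0.0001,0.0004,0],
    [-0.0001,0.0004,0],
    [-0.0001,0.0004,0],
    [-0.0001,0.0004,0],
    [-0.0001,0.0004,0],
    [-0.0001,0.0004,0],
    [-0.0001,0.0004,0],
    [-0.0001,0.0004,0]
  ],
  "angular": [
    [0,0,0],
    [0,0,0],
    [0,0,0],
    [0,0,0],
    [0,0,0],
    [0,0,0],
    [0,0,0],
    [0,0,0],
    [0,0,0],
    [0,0,0]
  ],
  "jaw": [0,0,0,0,0,0,0,0,0,0]
}}

```text
clock: 16.23
tcp_pos: [0.547, 0.163, 0.1519]
tool_rot: [-3.142, -0.0, 2.599]
contact_force: [2.1, 3.0, 2.2]
gripper_width: 0.0151
gripper_force: 59.6
```

```bash
python3 -c "
from h import *
avg(8)"
```

```text
16.63 p mm [547.   162.96 151.94] rot [-1.8000e+02 -1.0000e-02  1.4893e+02] F [1.76 2.82 2.73] T [ 0.522 -0.282  0.217] w 15.5
```

Emit:
{"op": "apply_moves", "data": {
  "linear": [
    [0,0.0002,0.0003],
    [0,0.0002,0.0003],
    [0,0.0002,0.0003],
    [0,0.0002,0.0003],
    [0,0.0002,0.0003],
    [0,0.0002,0.0003],
    [0,0.0002,0.0003],
    [0,0.0002,0.0003],
    [0,0.0002,0.0003],
    [0,0.0002,0.0003]
  ],
  "angular": [
    [0,0,0.001],
    [0,0,0.002],
    [0,0,0.003],
    [0,0,0.004],
    [0,0,0.004],
    [0,0,0.004],
    [0,0,0.004],
    [0,0,0.004],
    [0,0,0.004],
    [0,0,0.004]
  ],
  "jaw": [0,0,0,0,0,0,0,0,0,0]
}}

```text
clock: 17.47
tcp_pos: [0.5471, 0.163, 0.1519]
tool_rot: [-3.141, 0.0, 2.574]
contact_force: [1.2, 1.3, 4.1]
gripper_width: 0.015
gripper_force: 59.8
```

```bash
python3 -c "
from h import *
avg(8)"
```

```text
17.87 p mm [547.08 163.01 151.84] rot [-179.99   -0.    147.49] F [0.99 1.93 4.54] T [ 0.353 -0.029  0.309] w 15.6
```

Emit:
{"op": "apply_moves", "data": {
  "linear": [
    [0,0,0],
    [0,0,0],
    [0,0,0],
    [0,0,0],
    [0,0,0],
    [0,0,0],
    [0,0,-0.01],
    [0,0,-0.03],
    [0,0,-0.06],
    [0,0,-0.1]
  ],
  "angular": [
    [0,0,0],
    [0,0,0],
    [0,0,0],
    [0,0,0],
    [0,0,0],
    [0,0,0],
    [0,0,0],
    [0,0,0],
    [0,0,0],
    [0,0,0]
  ],
  "jaw": [0.1,0.2,0.3,0.45,0.45,0.45,0.45,0.45,0.45,0.45]
}}

```text
clock: 18.7
tcp_pos: [0.5463, 0.1629, 0.2019]
tool_rot: [-3.14, -0.002, 2.574]
contact_force: [0.8, 0.2, -0.2]
gripper_width: 0.0386
gripper_force: 0.0
```

Emit:
{"op": "apply_moves", "data": {
  "linear": [
    [0,0,-0.03],
    [0,0,-0.06],
    [0,0,-0.09],
    [0,0,-0.1],
    [0,0,-0.1],
    [0,0,-0.1],
    [0,0,-0.1],
    [0,0,-0.1],
    [0,0,-0.1],
    [0,0,-0.1]
  ],
  "angular": [
    [0,0,0],
    [0,0,0],
    [0,0,0],
    [0,0,0],
    [0,0,0],
    [0,0,0],
    [0,0,0],
    [0,0,0],
    [0,0,0],
    [0,0,0]
  ],
  "jaw": [0.45,0.45,0.45,0.45,0.45,0.45,0.45,0.45,0.45,0.45]
}}

```text
clock: 19.53
tcp_pos: [0.5468, 0.163, 0.2511]
tool_rot: [-3.141, -0.001, 2.574]
contact_force: [0.1, 0.8, 0.6]
gripper_width: 0.0384
gripper_force: 0.0
```

```bash
python3 - <<'E'
from h import *
bot.grab_frame("side");bot.grab_frame("side")
s=st();w=bot.grab_frame("wrist")["color"][:,:,::-1];a=bot.grab_frame("scene")["color"][:,:,::-1];b=bot.grab_frame("side")["color"][:,:,::-1]
np.save("s5.npy",np.r_[s["tcp_pos"],s["tool_rot"]])
def c(i,x,y,w,h,s): return cv2.resize(i[y:y+h,x:x+w],None,fx=s,fy=s,interpolation=cv2.INTER_CUBIC)
left=c(w,180,100,200,200,2)
r=np.hstack([c(a,295,130,80,80,2.5),c(b,235,110,80,80,2.5)])
o=np.hstack([left,np.vstack([r,c(a,100,100,360,180,400/360)])])
cv2.imwrite("pics/c5.png",np.clip(1.4*o.astype(float),0,255).astype("uint8"))
E
```

```text
19.63 tcp [0.5469 0.163  0.2514] rot [-1.7998e+02 -3.0000e-02  1.4749e+02] F [-0.1  0.2 -0. ] T [0.002 0.015 0.009] w 0.0384 gf 0.0 q6 -0.93
```

View pics/c5.png

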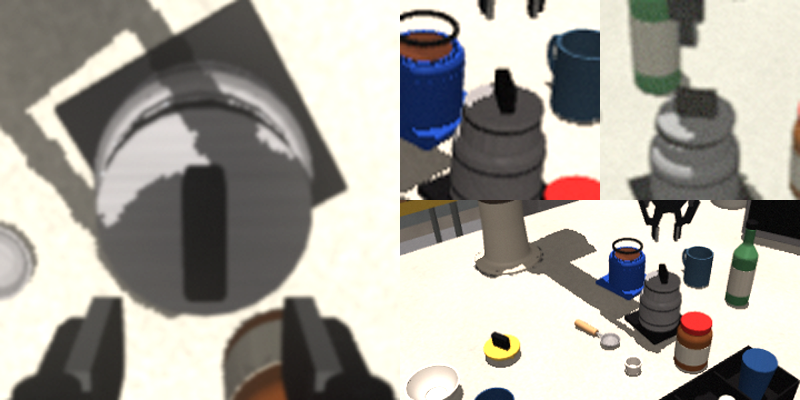

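The lid sits level on the canister. Its bar, (205,168) to (204,300), is still in line with the tool, so it did not spring back. The bystanders in view have not moved.

```bash
python3 -c "
from plant import bot
print(bot.finish_job())"
```

```text
the job is handed in; nothing more can be done
None
```

The lid is on the canister, pins through the notches and screwed clockwise to about 0.31 N m (snug range 0.25–0.4); it is released and handed in at about 20 s, with no visible spring-back and the bystanders in the final pictures undisturbed.

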